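# Finish packing the kit carton from the nested tray stack

### The arm

A 7-joint arm with a two-finger parallel gripper is mounted at the origin on the work surface. World frame = base frame: x ahead of the robot, y to its left, z up, the work surface at z = 0. Lengths are in m, angles in rad, forces in N, time in s.
With the tool pointing down it reaches from about 0.35 to 0.775 m from the base axis. Payload 3.1 kg.
Tool frame: the origin (TCP) lies on the mounting face of the last link; the fingertips stand 173 mm ahead of it and the grasp point (between the pads) lies r.hold_point_z ahead of it (r.hold_point_z is the distance from the TCP to the grasp point, in m); z points along the fingers, x is the direction in which the jaws open and shut, and the axes are right-handed (so a half turn about z gives the same grasp; the last joint's range is limited). The gripper opens to 85 mm and grips with 20 to 120 N. Pads are 22 mm wide; open, the fingers measure 114 mm over their backs; the gripper's body (76 mm by 85 mm) begins 54 mm behind the grasp point. The pads swing forward as they close: fully open they stand 13 mm farther back than shut.
Start: joints at [-1.22, 0.311, 0.014, 1.512, -0.004, 1.319, -0.027], TCP at [0.21, 0.508, 0.405] pointing down, gripper open.
Joint ranges: [-2.7, 2.7], [-0.3, 1.91], [-1.27, 1.3], [0.12, 2.57], [-1.44, 4.58], [0.2, 2.03], [-3.05, 3.05]. Speed limits (rad/s): [2.79, 2.79, 3.14, 3.14, 3.14, 3.14, 3.14].

### API

Orientations are given as a unit quaternion [x, y, z, w].
In Python, from plant import r gives the robot as it stands.
- The arm moves only by the tool carry_out, never from a script. Its argument "steps" is a list of rows, each a list of 7 numbers: the shift along the tool's x, y, z in cm, then the turn, a rotation vector about the tool's x, y, z in degrees, then the closure, from 0 (fully open) to 1 (shut). In form: [[dx, dy, dz, wx, wy, wz, grip], ...]. A call has 1 to 10 rows; each row shifts and turns the commanded pose from where the row before left it, along the tool's axes as they then stand; what a row does not reach is not made up. A row lasts 1/10 s, in which the tool goes at most 50 mm and 8.59 degrees, less where a joint would pass 70% of its speed; a pose out of reach is approached as far as the arm can. A call with a gripper value outside its range is refused whole. The fingers move at their own pace and stop on an object; "grip_force" is the grip in N (left out, the last holds). Time passes only in rows, so rows that do not move let the fingers close. It gives the time, the measured TCP pose, the force and the opening at its end, in the units of the state.
- r.read_state(): the state, without advancing time (a new reading comes with each control period).
- r.grab_frame(name): name is "side" or "top"; returns (picture, depth): 480x640x3 uint8, red, green, blue; 480x640 float32, m along the optical axis (not along the pixel's ray), 0 where there is no reading.
- r.camera_model(name): a dict with "fx", "fy", "cx", "cy" (pixels), "eye" and "attitude" of the camera in the world. Camera axes: x right, y down, z forward; pixel columns grow to the right and rows downward; lengths in m; the calibration is good to about 2 mm. A picture is of the moment at which its call begins. camera_model takes no time and is no camera call.
- r.close_job(): hands the job in, once; it reports no verdict.
Trained networks look in the newest picture that a camera, given by its name, has taken for a name from the list of things; names that differ only in an ending like _2 or _b are one class to them, and where a whole thing is asked for, a point or a joint stands for the part that bears it (a point fixed in the world has none). Each returns a list of dicts, best first, with "confidence" (0 to 1); they miss things now and then, are a little off and sometimes report something else, mostly with a low value. They report only what shows in the picture. A call takes as long as a camera call. They do not tell look-alikes from the thing itself.
- r.trace(camera, target): "region" (480x640 bool, what is visible of it) and "xy" ([column, row] in pixels, amid what is visible of it).
- r.landmark_of(camera, target): "xy" ([column, row] in pixels: a listed point, or the origin of a listed thing).
The state is a dict: "t": time; "joint_positions": joint angles; "dq": joint speeds; "joint_torque": joint torques, N m; "position": TCP position; "tcp_rot": TCP orientation; "contact_force": force on the tool from outside, world axes, zero at the start; "ft_torque": the same for the moment, N m; "gripper_width": opening from 0.0 (shut) to 1.0 (fully open).
Only numpy, scipy, OpenCV 4.12 (cv2) and the standard library are available. Lean on these libraries where they do the work, as an engineer would, in place of code of your own. Each camera call takes 0.05 s, during which the arm holds its last target. There are 200 camera calls.

### The job

Finish packing the kit carton: lift only the top blue tray off the nested stack and, keeping it level, lower it flat into the long empty space of the small cardboard carton on the bench; then stand the red-capped jar upright on the carton floor, in the free corner beside the white packed box. Set both down rather than letting them drop, and leave the other trays, the packed box, the yellow-capped jar, the tape roll and the screwdriver where they are.

Things in the scene. Friction and masses are not known exactly. Their poses are not given: they have to be found in the camera images.
- tray_top: Tray to pack: top of 3 identical nested blue trays, 42 mm high. Foot (z 0-27) 80 (x) x 130 (y) outside, 74 x 124 inside; collar above it 90 x 140. Floor 3 thick. Grey carrying rib across the middle of the floor: 14 thick in y, 74 long in x, top at z 28; grasp it from above, closing along y, 55 free each side. Washers fixed at x +-20, y +-47, tops at z 6. 0.22 kg. Origin: centre of underside.
- tray_top_rib (a point): Middle of the top edge of the top tray's carrying rib, 28 mm above the tray's underside.
- tray_middle: The tray below the top one, same shape; the top tray's foot sits 12 mm deep in its collar, with 2 mm play all round, and the undersides are 30 mm apart. Stays on the stack. Origin: centre of the underside.
- tray_bottom: The lowest tray of the stack, same shape, standing on the bench. Stays. Origin: centre of the underside.
- carton: Open cardboard carton fixed to the bench: 168 (x) x 158 (y) x 50 mm high, inner 158 x 148, walls and floor 5. Its -x side is empty for the tray (99 in x, 148 in y; tray 90 x 140, tray y along carton y, either way round). On the +x side, the -y corner holds the white packed box and the +y corner is free for the jar. Origin: centre of the underside.
- tray_place (a point): On the carton's inner floor (5 mm above the bench), the middle of the empty space for the tray; axes as the carton's.
- jar_place (a point): On the carton's inner floor, the middle of the free corner for the jar (about 77 mm in y; 59 mm in x once the tray is in); axes as the carton's.
- packed_box: White box with a blue band, already packed in the carton: 58 (x) by 70 (y) by 45 high. Stays. Origin: centre of the underside.
- jar_red: The jar to pack: closed round white plastic jar with a red screw cap, 50 mm diameter over its whole height, 95 high (cap: top 25), 0.16 kg, standing on the bench. Grip it across near the top, so that the fingers stay above the carton's walls. Origin: centre of the underside.
- jar_yellow: Same jar with a yellow cap; leave it. Origin: centre of the underside.
- tape: Roll of brown tape lying flat, 90 mm diameter, 36 high; leave it. Origin: centre of the underside.
- driver: Screwdriver lying on the bench near the robot; leave it. Its handle lies to its -x.
Mind the look-alikes: they are no part of the job. What is shaped like the jar_red but green is not meant.

How it is judged:
On the way, in this order (a step that is already met when the one before it is completed fails the run):
1. the top tray is lifted clear of the stack (at least 50 mm above where it was nested), the tray below still in place (z of tray_top in the frame of tray_middle above 0.08 m and distance of tray_middle from where it was at the start of the episode below 0.03 m), for 0.1 s.
2. the tray lies flat in its space in the carton, let go (horizontal distance between tray_top and tray_place below 0.016 m and z of tray_top in the frame of tray_place between -0.004 and 0.005 m and angle between tray_top's own z axis and vertical below 0.06 rad and contact force between the fingers and tray_top below 0.1 N), for 0.2 s.
3. the red-capped jar stands on the carton floor in the free corner, let go (horizontal distance between jar_red and jar_place below 0.03 m and z of jar_red in the frame of jar_place below 0.005 m and angle between jar_red's own z axis and vertical below 0.1 rad and contact force between the fingers and jar_red below 0.1 N), for 0.2 s.
At the end, for the whole second after the job is handed in: Tray flat on the carton floor (within 5 mm, 0.06 rad), within 16 mm of its place; red-capped jar upright on the carton floor (5 mm, 0.1 rad), within 30 mm of its corner; both let go and at rest; the other trays and the packed box within 30 mm of their start (all of step 2 and all of step 3 and linear speed of each of tray_top, jar_red below 0.02 m/s and distance of each of tray_middle, tray_bottom, packed_box from where it was at the start of the episode below 0.03 m); the robot touches nothing.
It fails at once if the tray is tipped more than 0.5 rad (angle between tray_top's own z axis and vertical above 0.5 rad).
It fails at once if the tray or the jar falls (faster than 0.7 m/s while not held, a drop of some 25 mm) ((linear speed of tray_top above 0.7 m/s and contact force between the fingers and tray_top below 0.3 N) or (linear speed of jar_red above 0.7 m/s and contact force between the fingers and jar_red below 0.3 N)).
It fails at once if one of the two lower trays is moved more than 30 mm (distance of any of tray_middle, tray_bottom from where it was at the start of the episode above 0.03 m).
It fails at once if the packed box is moved more than 30 mm, or the yellow-capped jar, the tape or the screwdriver more than 40 mm (distance of packed_box from where it was at the start of the episode above 0.03 m or distance of any of jar_yellow, tape, driver from where it was at the start of the episode above 0.04 m).
It also fails if it takes over 64 s, if anything falls off the work surface, if the arm or the gripper's body presses on something with over 40 N, if the wrist force passes 120 N, or if a joint passes its speed limit or range.

## Working session

There is one attempt and no reset: what is moved stays moved. The work goes in short steps, Python scripts to look and compute and a tool call to move; the robot and the scene stay as the last step left them, time stands still between calls to the robot, and variables do not carry over. Pictures are saved under pics/ and viewed, about 8 in all and at most 12, crops included, and the job is handed in when it is done.

Besides the shell and the picture viewer there is one more tool, called after ">>>" by a JSON object that holds its "api" and its "payload". carry_out: Moves the arm, as the interface text tells. Its arguments: {"type":"object","properties":{"steps":{"type":"array","items":{"type":"array","items":{"type":"number"}}},"grip_force":{"type":"number"}},"required":["steps"]}

```bash
mkdir -p pics; ls
cat > h.py <<'E'
import numpy as np, cv2
from scipy.spatial.transform import Rotation as R
from plant import r
def cam(n):
    m=r.camera_model(n); a=np.array(m["attitude"],float)
    Rm=a if a.shape==(3,3) else R.from_quat(a).as_matrix()
    return m,Rm,np.array(m["eye"])
def cloud(n,d):
    m,Rm,e=cam(n); v,u=np.mgrid[:480,:640]
    P=np.stack([(u-m["cx"])/m["fx"]*d,(v-m["cy"])/m["fy"]*d,d],-1)
    return P@Rm.T+e
def onplane(n,xy,z):
    m,Rm,e=cam(n); k=Rm@np.array([(xy[0]-m["cx"])/m["fx"],(xy[1]-m["cy"])/m["fy"],1])
    return e+k*(z-e[2])/k[2]
def save(n,f): 
    p,d=r.grab_frame(n); cv2.imwrite(f"pics/{f}.png",p[...,::-1]); return p,d
E
python3 - <<'E'
from h import *
for n in("top","side"):
    p,d=save(n,n+"0"); np.savez(n+"0.npz",p=p,d=d); print(n,r.camera_model(n))
    C=cloud(n,d)
    for t in["tray_top","tray_top_rib","tray_middle","carton","tray_place","jar_place","packed_box","jar_red","jar_yellow","tape","driver"]:
        for f in(r.landmark_of,):
            for q in f(n,t)[:3]:
                x,y=np.clip(np.round(q["xy"]).astype(int),0,[639,479]); print(t,np.round(q["xy"],1),round(q["confidence"],2),np.round(C[y,x],3))
print(r.read_state(),r.hold_point_z)
E
```

```text
pics
top {'fx': 623.8069431740722, 'fy': 623.8069431740722, 'cx': 333.56197268531014, 'cy': 231.62837349618093, 'eye': array([0.28751525, 0.05539858, 1.44881714]), 'attitude': array([-0.7024822 ,  0.70637057, -0.06714335,  0.05523721])}
tray_top [452.9 223.1] 0.82 [ 0.548 -0.239  0.068]
tray_top_rib [456.  217.1] 0.86 [ 0.558 -0.242  0.088]
carton [262.7 233.1] 0.83 [0.538 0.196 0.001]
tray_place [263.  246.5] 0.97 [0.507 0.195 0.006]
jar_place [257.9 212.7] 0.85 [ 0.587  0.209 -0.002]
packed_box [285.4 220.8] 0.88 [0.557 0.141 0.051]
jar_red [291.1 161.3] 0.95 [0.689 0.127 0.083]
jar_red [383.7 206.3] 0.8 [ 0.582 -0.081  0.096]
jar_red [390.1 141. ] 0.8 [0.288 0.055 1.449]
jar_yellow [346.2 260.5] 0.7 [0.462 0.005 0.093]
tape [338.7 133.5] 0.61 [ 0.782  0.015 -0.002]
tape [455.2 223.7] 0.55 [ 0.544 -0.241  0.077]
driver [204.1 347.1] 0.56 [0.276 0.324 0.013]
side {'fx': 435.3569967459132, 'fy': 435.3569967459132, 'cx': 312.9716737542813, 'cy': 231.2780233433268, 'eye': array([ 0.46443521, -0.67518232,  0.58070138]), 'attitude': array([ 0.88150314, -0.04283148,  0.01745851, -0.469907
[... 864 characters left out ...]
joint_positions': array([-1.2197128 ,  0.3109121 ,  0.01403013,  1.51150096, -0.0044056 ,
        1.31917005, -0.0271983 ]), 'dq': array([ 0.00060749, -0.00088208, -0.00107364,  0.00015086,  0.0003824 ,
       -0.00295674, -0.0012306 ]), 'joint_torque': array([ 5.50570821e-04, -3.79822719e+01,  1.45969111e-01, -2.30860269e+01,
        1.22984339e-02,  2.01596231e-03, -1.45544948e-05]), 'position': array([0.21050576, 0.50814223, 0.40469686]), 'tcp_rot': array([ 8.31479894e-01,  5.55554844e-01,  2.38260669e-05, -1.45853560e-06]), 'contact_force': array([ 1.16530447, -0.54176981, -0.11478543]), 'ft_torque': array([0.01535103, 0.06885217, 0.06078722]), 'gripper_width': 1.0023082697504613} 0.1547
```

View pics/top0.png

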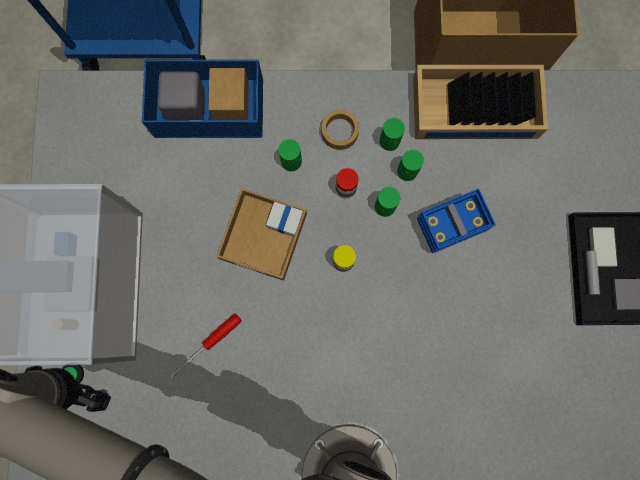

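View pics/side0.png

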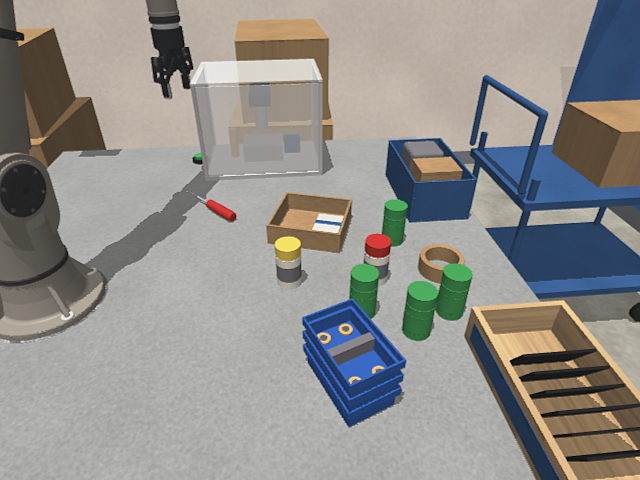

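```bash
cat > fit.py <<'E'
from h import *
T=np.load("top0.npz");S=np.load("side0.npz")
Ct,Cs=cloud("top",T["d"]),cloud("side",S["d"])
def rect(P,tag):
    (c,w,a)=cv2.minAreaRect((P[:,:2]*1000).astype(np.float32)); print(tag,np.round(c,1),np.round(w,1),round(a,1),len(P),"zmed",np.median(P[:,2]).round(4))
def box(C,lo,hi): return C[np.all((C>lo)&(C<hi),-1)]
for n,C in(("top",Ct),("side",Cs)):
    rect(box(C,[.4,.05,.035],[.7,.32,.07]),n+" carton rim")
    rect(box(C,[.45,-.36,.09],[.66,-.13,.115]),n+" tray collar")
    v=box(C,[.45,-.36,.0],[.66,-.13,.14])[:,2]; print("tray z max",np.percentile(v,[50,99.5]))
    img=(T if n=="top" else S)["p"].astype(int)
    red=(img[...,0]>120)&(img[...,1]<60)&(img[...,2]<60)
    for q,m in(("red",red),("yel",(img[...,0]>150)&(img[...,1]>140)&(img[...,2]<80)),("green",(img[...,1]>90)&(img[...,0]<60)&(img[...,2]<100)),("white",(img.min(-1)>190))):
        k,l,st,ce=cv2.connectedComponentsWithStats(m.astype(np.uint8))
        for i in range(1,k):
            if st[i,4]>60:
                P=C[l==i]; P=P[(P[:,0]<1.2)&(P[:,2]<.3)]
                if len(P)<20: continue
                zt=np.percentile(P[:,2],90); Q=P[P[:,2]>zt-.008]
                print(n,q,np.round(ce[i]),st[i,4],"z",zt.round(3),"c",np.round((np.percentile(Q,2,0)+np.percentile(Q,98,0))/2,3),"ext",np.round(np.ptp(np.percentile(Q,[2,98],axis=0),axis=0),3))
    g=(np.ptp(img,axis=-1)<12)
    m=np.all((C>[.4,-.35,.06])&(C<[.7,-.13,.13]),-1)&(np.ptp(img,axis=-1)<40)
    m=cv2.morphologyEx(m.astype(np.uint8),cv2.MORPH_OPEN,np.ones((3,3)))>0
    rect(C[m],n+" rib")
B=Ct[(Ct[...,2]>.15)&(Ct[...,2]<1.2)&(Ct[...,0]>.2)&(Ct[...,1]>.25)]
print("bin?",len(B),B.min(0) if len(B) else "",B.max(0) if len(B) else "")
for p in[(140,213),(135,358),(102,185),(92,362)]: print(p,onplane("top",p,0),onplane("top",p,.3),Ct[p[1],p[0]])
E
python3 fit.py
python3 - <<'E'
from h import *
a=cv2.imread("pics/top0.png"); c=cv2.resize(a[120:290,210:510],None,fx=2.6,fy=2.6,interpolation=cv2.INTER_CUBIC); cv2.imwrite("pics/crop.png",c)
E
```

```text
top carton rim [579.6 179.9] [160.3 271.6] 71.3 1693 zmed 0.0489
top tray collar [ 553.7 -244.2] [ 91.  143.2] 22.3 608 zmed 0.0976
tray z max [0.05959784 0.10547095]
top red [347. 178.] 357 z 0.098 c [0.645 0.001 0.095] ext [0.043 0.045 0.01 ]
top red [221. 332.] 409 z 0.028 c [0.31  0.286 0.025] ext [0.064 0.073 0.011]
top yel [344. 256.] 384 z 0.098 c [0.471 0.009 0.095] ext [0.043 0.043 0.009]
top green [394. 128.] 343 z 0.098 c [ 0.763 -0.106  0.095] ext [0.043 0.043 0.009]
top green [289. 149.] 351 z 0.098 c [0.713 0.131 0.095] ext [0.042 0.044 0.01 ]
top green [412. 160.] 345 z 0.098 c [ 0.688 -0.147  0.096] ext [0.043 0.044 0.01 ]
top green [389. 197.] 365 z 0.098 c [ 0.601 -0.091  0.095] ext [0.043 0.043 0.01 ]
top green [ 72. 371.] 73 z 0.026 c [0.222 0.615 0.023] ext [0.023 0.024 0.009]
top rib [ 553.6 -244.5] [ 71.9 104.5] 19.9 328 zmed 0.0846
side carton rim [581.  178.2] [164.4 270.3] 71.4 1764 zmed 0.0487
side tray collar [ 554.  -244.9] [ 92.1 142.7] 22.4 1905 zmed 0.0977
tray z max [0.0390484  0.10324506]
side red [219. 209.] 174 z 0.026 c [0.312 0.282 0.023] ext [0.
[... 658 characters left out ...]
.053 0.035 0.004]
side white [326. 228.] 184 z 0.052 c [0.561 0.122 0.051] ext [0.054 0.037 0.004]
side rib [ 546.9 -224.5] [72.6 61.8] 23.4 827 zmed 0.0853
bin? 24080 [0.20001238 0.37208083 0.15008058] [0.58935318 0.67488003 0.65270162]
(140, 213) [0.58754599 0.48627212 0.        ] [0.52541998 0.39705309 0.3       ] [0.58313285 0.47993442 0.02131058]
(135, 358) [0.25222546 0.48201456 0.        ] [0.25953276 0.39367713 0.3       ] [0.25231873 0.4808871  0.00382895]
(102, 185) [0.65573641 0.57920172 0.        ] [0.57949052 0.47074018 0.3       ] [0.28751525 0.05539858 1.44881714]
(92, 362) [0.24406804 0.57833116 0.        ] [0.25306446 0.47004988 0.3       ] [0.25211024 0.48153497 0.26817986]
```

View pics/crop.png

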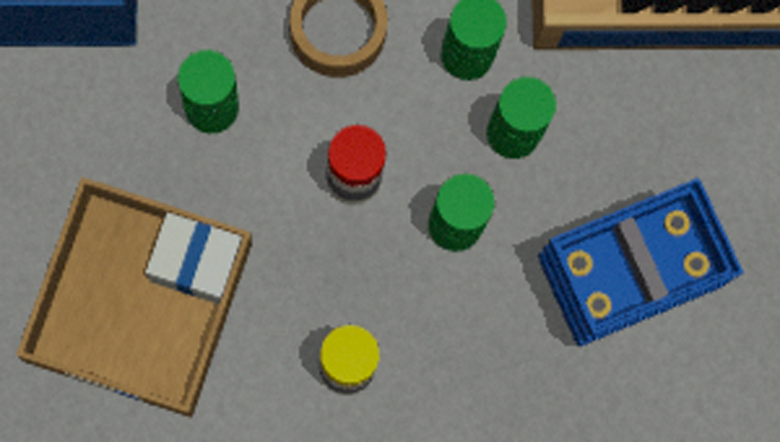

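```bash
cat >> h.py <<'E'
def go(xyz,yaw,z_is_hold=True):
    """print tool-axis shift (cm) and turn (deg) from the measured pose to tool-down at yaw (deg of tool x)"""
    s=r.read_state(); Rc=R.from_quat(s["tcp_rot"]); p=np.array(xyz,float)
    if z_is_hold: p[2]+=r.hold_point_z
    y=np.radians(yaw); c,n=np.cos(y),np.sin(y); Rt=R.from_matrix(np.array([[c,n,0],[n,-c,0],[0,0,-1.]]))
    print("t",s["t"],"shift cm",np.round(Rc.inv().apply(p-s["position"])*100,2),"turn",np.round((Rc.inv()*Rt).as_rotvec(degrees=True),2),"pos",np.round(s["position"],4),"F",np.round(s["contact_force"],1),"w",round(s["gripper_width"],3))
E
python3 - <<'E'
from fit import *
print("----")
for n,C in(("top",Ct),("side",Cs)):
    P=box(C,[.4,.05,.042],[.69,.32,.058]); P=P[(np.hypot(P[:,0]-.7,P[:,1]-.125)>.05)]
    rect(P,n+" carton")
go([.554,-.244,.2],-67.7)
E
```

```text
top carton rim [579.6 179.9] [160.3 271.6] 71.3 1693 zmed 0.0489
top tray collar [ 553.7 -244.2] [ 91.  143.2] 22.3 608 zmed 0.0976
tray z max [0.05959784 0.10547095]
top red [347. 178.] 357 z 0.098 c [0.645 0.001 0.095] ext [0.043 0.045 0.01 ]
top red [221. 332.] 409 z 0.028 c [0.31  0.286 0.025] ext [0.064 0.073 0.011]
top yel [344. 256.] 384 z 0.098 c [0.471 0.009 0.095] ext [0.043 0.043 0.009]
top green [394. 128.] 343 z 0.098 c [ 0.763 -0.106  0.095] ext [0.043 0.043 0.009]
top green [289. 149.] 351 z 0.098 c [0.713 0.131 0.095] ext [0.042 0.044 0.01 ]
top green [412. 160.] 345 z 0.098 c [ 0.688 -0.147  0.096] ext [0.043 0.044 0.01 ]
top green [389. 197.] 365 z 0.098 c [ 0.601 -0.091  0.095] ext [0.043 0.043 0.01 ]
top green [ 72. 371.] 73 z 0.026 c [0.222 0.615 0.023] ext [0.023 0.024 0.009]
top rib [ 553.6 -244.5] [ 71.9 104.5] 19.9 328 zmed 0.0846
side carton rim [581.  178.2] [164.4 270.3] 71.4 1764 zmed 0.0487
side tray collar [ 554.  -244.9] [ 92.1 142.7] 22.4 1905 zmed 0.0977
tray z max [0.0390484  0.10324506]
side red [219. 209.] 174 z 0.026 c [0.312 0.282 0.023] ext [0.
[... 903 characters left out ...]
13) [0.58754599 0.48627212 0.        ] [0.52541998 0.39705309 0.3       ] [0.58313285 0.47993442 0.02131058]
(135, 358) [0.25222546 0.48201456 0.        ] [0.25953276 0.39367713 0.3       ] [0.25231873 0.4808871  0.00382895]
(102, 185) [0.65573641 0.57920172 0.        ] [0.57949052 0.47074018 0.3       ] [0.28751525 0.05539858 1.44881714]
(92, 362) [0.24406804 0.57833116 0.        ] [0.25306446 0.47004988 0.3       ] [0.25211024 0.48153497 0.26817986]
----
top carton [531.6 195.6] [159.4 169.1] 71.0 1494 zmed 0.0492
side carton [533.  194.5] [164.1 168.6] 71.2 1253 zmed 0.0498
t 1.2 shift cm [-56.34  60.52   5.  ] turn [ -0.   -0.  135.2] pos [0.2105 0.5081 0.4047] F [ 1.2 -0.5 -0.1] w 1.002
```

>>> {"api": "carry_out", "payload": {"steps": [[0,0,-3,0,0,0,0],[0,0,-3,0,0,0,0],[0,0,-3,0,0,0,0],[0,0,-2,0,0,0,0],[-2.8,3,0,0,0,0,0],[-2.8,3,0,0,0,0,0],[-2.8,3,0,0,0,0,0],[-2.8,3,0,0,0,0,0],[-2.8,3,0,0,0,0,0],[-2.8,3,0,0,0,0,0]]}}

```text
t: 2.2
position: [0.3129, 0.2823, 0.5149]
tcp_rot: [0.831, 0.556, 0.0, -0.0]
contact_force: [0.9, 0.1, 0.3]
gripper_width: 0.998
```

>>> {"api": "carry_out", "payload": {"steps": [[-2.8,3,0,0,0,0,0],[-2.8,3,0,0,0,0,0],[-2.8,3,0,0,0,0,0],[-2.8,3,0,0,0,0,0],[-2.8,3,0,0,0,0,0],[-2.8,3,0,0,0,0,0],[-2.8,3,0,0,0,0,0],[-2.8,3,0,0,0,0,0],[-2.8,3,0,0,0,0,0],[-2.8,3,0,0,0,0,0]]}}

```text
t: 3.2
position: [0.4828, -0.0909, 0.515]
tcp_rot: [0.831, 0.556, 0.001, 0.0]
contact_force: [1.0, 0.1, -0.7]
gripper_width: 1.0
```

>>> {"api": "carry_out", "payload": {"steps": [[0,0,0,0,0,8,0],[0,0,0,0,0,8,0],[0,0,0,0,0,8,0],[0,0,0,0,0,8,0],[0,0,0,0,0,8,0],[0,0,0,0,0,8,0],[0,0,0,0,0,8,0],[0,0,0,0,0,8,0],[0,0,0,0,0,8,0],[0,0,0,0,0,8,0]]}}

```text
t: 4.2
position: [0.4824, -0.0894, 0.5148]
tcp_rot: [0.994, -0.112, 0.0, -0.0]
contact_force: [0.1, 1.1, -0.4]
gripper_width: 0.998
```

>>> {"api": "carry_out", "payload": {"steps": [[0,0,0,0,0,8,0.5],[0,0,0,0,0,8,0.5],[0,0,0,0,0,8,0.5],[0,0,0,0,0,8,0.5],[0,0,0,0,0,8,0.5],[0,0,0,0,0,8,0.5],[0,0,0,0,0,7,0.5]]}}

```text
t: 4.9
position: [0.4824, -0.0894, 0.5148]
tcp_rot: [0.83, -0.558, 0.0, -0.0]
contact_force: [0.5, -0.6, 0.7]
gripper_width: 0.5
```

```bash
python3 -c "
from h import *
go([.554,-.244,.2],-67.7)"
```

```text
t 4.9 shift cm [17.02 -0.77 16.01] turn [-0.02  0.01 -0.09] pos [ 0.4824 -0.0894  0.5148] F [ 0.5 -0.6  0.7] w 0.5
```

>>> {"api": "carry_out", "payload": {"steps": [[3.4,-0.16,0,0,0,0,0.5],[3.4,-0.16,0,0,0,0,0.5],[3.4,-0.15,2,0,0,0,0.5],[3.4,-0.15,3,0,0,0,0.5],[3.4,-0.15,3,0,0,0,0.5],[0,0,3,0,0,0,0.5],[0,0,3,0,0,0,0.5],[0,0,2,0,0,0,0.5],[0,0,0,0,0,0,0.5]]}}

```text
t: 5.8
position: [0.5541, -0.2423, 0.3512]
tcp_rot: [0.831, -0.556, -0.004, 0.0]
contact_force: [-0.6, 0.3, 0.1]
gripper_width: 0.504
```

Run:
```python
from h import *
p,d=save("side","s1"); go([.554,-.244,.085],-67.7)
C=cloud("side",d)
q=r.landmark_of("side","tray_top_rib")[0]; print(q,onplane("side",q["xy"],.088))
m=np.all((C>[.4,-.35,.075])&(C<[.7,-.13,.092]),-1)&(np.ptp(p.astype(int),axis=-1)<40)
P=C[m]; print(len(P),np.median(P,0),cv2.minAreaRect((P[:,:2]*1000).astype(np.float32)))
cv2.imwrite("pics/s1c.png",cv2.resize(cv2.imread("pics/s1.png")[200:430,240:460],None,fx=2.6,fy=2.6))
```

```text
t 5.85 shift cm [ 0.11  0.08 11.38] turn [0.11 0.14 0.23] pos [ 0.5546 -0.2429  0.3535] F [0.3 0.1 0.4] w 0.502
{'xy': [353.8, 346.0], 'confidence': 0.83} [ 0.55877173 -0.24915363  0.088     ]
621 [ 0.55655833 -0.24682402  0.08757173] ((595.4447021484375, -232.7954559326172), (188.0067901611328, 130.20782470703125), 17.237539291381836)
```

View pics/s1c.png

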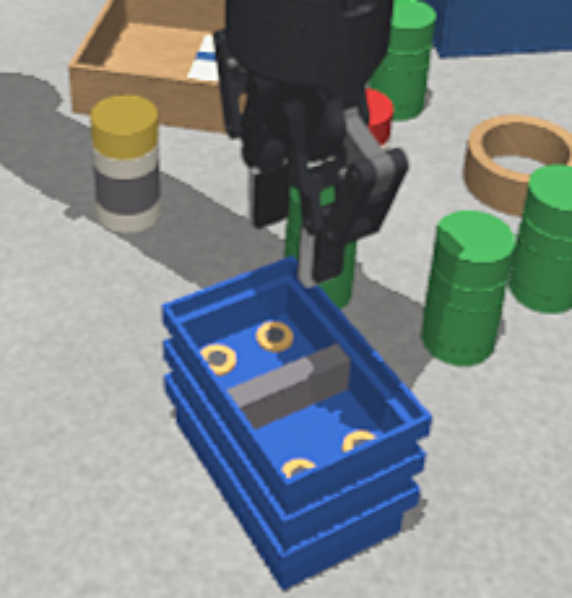

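>>> {"api": "carry_out", "payload": {"steps": [[0.1,0.1,2,0,0,0,0.5],[0,0,2,0,0,0,0.5],[0,0,2,0,0,0,0.5],[0,0,2,0,0,0,0.5],[0,0,1.5,0,0,0,0.5],[0,0,1,0,0,0,0.5],[0,0,0.6,0,0,0,0.5],[0,0,0,0,0,0,0.5],[0,0,0,0,0,0,0.5]]}}

```text
t: 6.8
position: [0.5544, -0.2452, 0.2445]
tcp_rot: [0.831, -0.556, 0.001, -0.0]
contact_force: [0.5, 0.7, 0.3]
gripper_width: 0.498
```

```bash
python3 -c "
from h import *
go([.554,-.2445,.086],-67.7)"
```

```text
t 6.8 shift cm [-0.08  0.02  0.38] turn [-0.05 -0.07  0.2 ] pos [ 0.5544 -0.2452  0.2445] F [0.5 0.7 0.3] w 0.498
```

>>> {"api": "carry_out", "payload": {"steps": [[0,0,0.3,0,0,0,0.6],[0,0,0,0,0,0,0.7],[0,0,0,0,0,0,0.8],[0,0,0,0,0,0,1],[0,0,0,0,0,0,1],[0,0,0,0,0,0,1],[0,0,0,0,0,0,1],[0,0,0,0,0,0,1]], "grip_force": 50}}

```text
t: 7.6
position: [0.5543, -0.245, 0.2411]
tcp_rot: [0.831, -0.556, 0.0, -0.0]
contact_force: [0.3, 1.3, 2.8]
gripper_width: 0.152
```

>>> {"api": "carry_out", "payload": {"steps": [[0,0,-0.5,0,0,0,1],[0,0,-0.5,0,0,0,1],[0,0,-1,0,0,0,1],[0,0,-1.5,0,0,0,1],[0,0,-2,0,0,0,1],[0,0,-2.5,0,0,0,1],[0,0,-2.5,0,0,0,1],[0,0,-2,0,0,0,1],[0,0,-1.5,0,0,0,1],[0,0,0,0,0,0,1]]}}

```text
t: 8.6
position: [0.5544, -0.2459, 0.3845]
tcp_rot: [0.831, -0.556, 0.003, -0.0]
contact_force: [0.4, -0.2, -2.8]
gripper_width: 0.153
```

Run:
```python
from h import *
p,d=save("side","s2"); go([.5,.2,.2],-109)
cv2.imwrite("pics/s2c.png",cv2.resize(cv2.imread("pics/s2.png")[180:430,240:480],None,fx=2.4,fy=2.4))
# carton axes: yaw -19 ; centre
y=np.radians(71.1-90);c,s=np.cos(y),np.sin(y);M=np.array([[c,-s],[s,c]])
cc=np.array([.5320,.1953])
print("tray_place",cc+M@[-.0295,0],"jar",cc+M@[.0495,.0355])
for n in("top",):
    r.grab_frame(n)
    for t in("tray_place","jar_place"):
        for q in r.landmark_of(n,t)[:1]: print(t,q["confidence"],onplane(n,q["xy"],.005))
```

```text
t 8.65 shift cm [-43.23 -12.03   2.71] turn [-0.18 -0.09 41.48] pos [ 0.5541 -0.2454  0.3826] F [-0.3 -1.2 -3.4] w 0.153
tray_place [0.50409048 0.20485556] jar [0.59033029 0.21285212]
tray_place 0.65 [0.50515049 0.19753011 0.005     ]
jar_place 0.98 [0.58313153 0.21264496 0.005     ]
```

View pics/s2c.png

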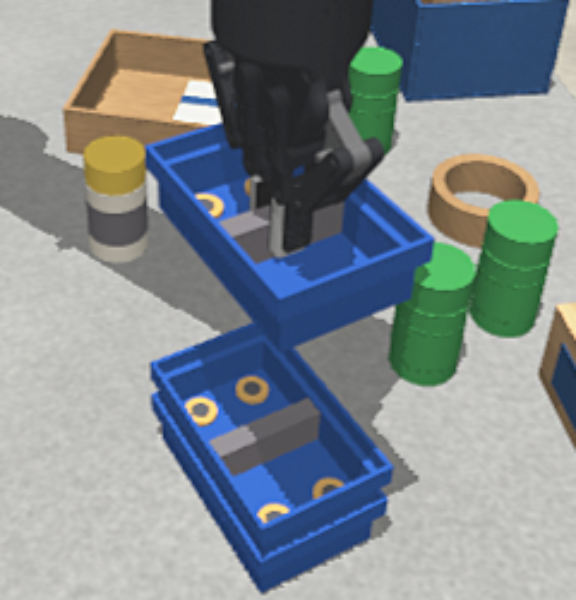

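>>> {"api": "carry_out", "payload": {"steps": [[-1.8,-0.5,0,0,0,0,1],[-3.6,-1,0,0,0,0,1],[-3.6,-1,0,0,0,0,1],[-3.6,-1,0,0,0,0,1],[-3.6,-1,0,0,0,0,1],[-3.6,-1,0,0,0,0,1],[-3.6,-1,0,0,0,0,1],[-3.6,-1,0,0,0,0,1],[-3.6,-1,0,0,0,0,1],[-3.6,-1,0,0,0,0,1]]}}

```text
t: 9.8
position: [0.5102, 0.109, 0.3798]
tcp_rot: [0.831, -0.556, -0.001, 0.001]
contact_force: [1.1, -0.4, -2.7]
gripper_width: 0.15
```

>>> {"api": "carry_out", "payload": {"steps": [[-3.6,-1,0,0,0,0,1],[-3.6,-1,0,0,0,0,1],[-1.8,-0.8,0,0,0,4,1],[0,0,0,0,0,7.5,1],[0,0,0,0,0,7.5,1],[0,0,0,0,0,7.5,1],[0,0,0,0,0,7.5,1],[0,0,0,0,0,7.5,1],[0,0,0,0,0,0,1],[0,0,0,0,0,0,1]]}}

```text
t: 10.8
position: [0.5022, 0.2014, 0.38]
tcp_rot: [-0.582, 0.813, -0.0, -0.001]
contact_force: [0.3, 0.8, -1.8]
gripper_width: 0.152
```

Run:
```python
from h import *
p,d=save("side","s3"); go([.5037,.2052,.1],-109)
C=cloud("side",d); P=C[np.all((C>[.38,.05,.19])&(C<[.64,.36,.222]),-1)&(p[...,2].astype(int)>p[...,0].astype(int)+40)]
print(len(P),np.percentile(P[:,2],[1,50,99]),cv2.minAreaRect((P[:,:2]*1000).astype(np.float32)))
cv2.imwrite("pics/s3c.png",cv2.resize(cv2.imread("pics/s3.png")[100:270,220:400],None,fx=3.3,fy=3.3))
```

```text
t 10.85 shift cm [-0.42 -0.02 12.55] turn [ 0.04 -0.04  0.13] pos [0.5022 0.2013 0.3802] F [-0.3 -1.1 -2.1] w 0.151
579 [0.20087155 0.21206078 0.22168239] ((502.64105224609375, 200.8690643310547), (135.14427185058594, 79.82123565673828), 70.88729858398438)
```

View pics/s3c.png

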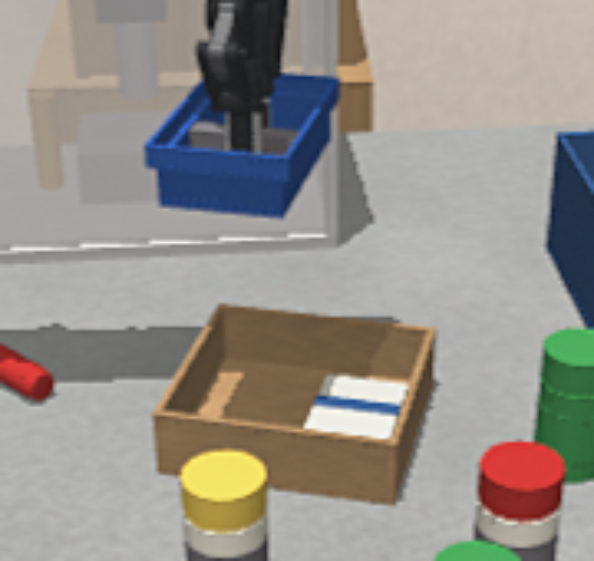

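>>> {"api": "carry_out", "payload": {"steps": [[-0.4,0,1,0,0,0,1],[0,0,2,0,0,0,1],[0,0,2,0,0,0,1],[0,0,2,0,0,0,1],[0,0,2,0,0,0,1],[0,0,2,0,0,0,1],[0,0,1.5,0,0,0,1],[0,0,0.5,0,0,0,1],[0,0,0,0,0,0,1],[0,0,0,0,0,0,1]]}}

```text
t: 11.85
position: [0.5043, 0.2051, 0.2514]
tcp_rot: [-0.581, 0.814, -0.0, 0.001]
contact_force: [-0.3, 1.1, -2.3]
gripper_width: 0.156
```

Run:
```python
from h import *
go([.504,.205,.0314],-109)
for n in("side","top"):
    p,d=save(n,n+"4"); C=cloud(n,d); q=p.astype(int)
    blue=(q[...,2]>q[...,0]+40)
    B=np.all((C>[.38,.05,.06])&(C<[.64,.36,.125]),-1)&blue
    P=C[B]; print(n,len(P),cv2.minAreaRect((P[:,:2]*1000).astype(np.float32)))
    P=C[np.all((C>[.4,.05,.043])&(C<[.66,.32,.056]),-1)&~blue];print(" rim",len(P),cv2.minAreaRect((P[:,:2]*1000).astype(np.float32)))
a=cv2.imread("pics/side4.png")[150:270,230:390];b=cv2.imread("pics/top4.png")[170:290,200:360]
cv2.imwrite("pics/4c.png",cv2.resize(np.hstack([a,b]),None,fx=2.5,fy=2.5,interpolation=cv2.INTER_CUBIC))
```

```text
t 11.85 shift cm [0.02 0.04 6.53] turn [-0.08  0.05  0.01] pos [0.5043 0.2051 0.2514] F [-0.3  1.1 -2.3] w 0.156
side 1140 ((504.1811218261719, 205.12673950195312), (145.75538635253906, 90.76727294921875), 70.91600799560547)
 rim 925 ((533.1342163085938, 193.5579071044922), (163.4266357421875, 168.1905975341797), 70.92411804199219)
top 727 ((492.0016784667969, 175.0825653076172), (74.12933349609375, 90.61239624023438), 70.7902603149414)
 rim 944 ((523.8296508789062, 171.74374389648438), (108.67132568359375, 168.6274871826172), 71.5234603881836)
```

View pics/4c.png

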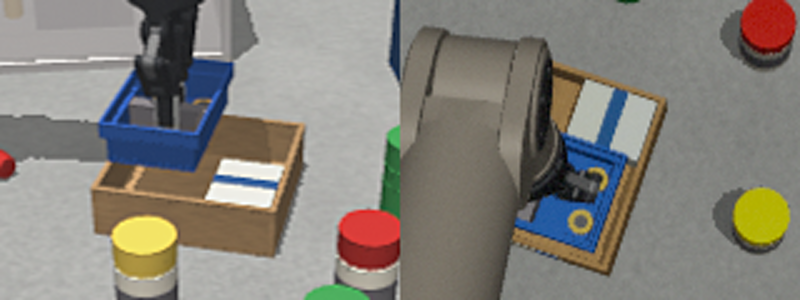

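>>> {"api": "carry_out", "payload": {"steps": [[0,0,1,0,0,0,1],[0,0,1,0,0,0,1],[0,0,1,0,0,0,1],[0,0,1,0,0,0,1],[0,0,0.5,0,0,0,1],[0,0,0.5,0,0,0,1],[0,0,0.5,0,0,0,1],[0,0,0.4,0,0,0,1],[0,0,0.2,0,0,0,1],[0,0,0,0,0,0,1]]}}

```text
t: 12.95
position: [0.5037, 0.2051, 0.1895]
tcp_rot: [-0.581, 0.814, 0.0, -0.0]
contact_force: [-0.3, -0.0, -2.9]
gripper_width: 0.149
```

```bash
python3 -c "
from h import *
go([.504,.205,.0314],-109)"
```

```text
t 12.95 shift cm [-0.   -0.03  0.34] turn [ 0.01 -0.01 -0.  ] pos [0.5037 0.2051 0.1895] F [-0.3 -0.  -2.9] w 0.149
```

>>> {"api": "carry_out", "payload": {"steps": [[0,0,0.2,0,0,0,1],[0,0,0.1,0,0,0,1],[0,0,0,0,0,0,1],[0,0,0,0,0,0,1]]}}

```text
t: 13.35
position: [0.5038, 0.2051, 0.1868]
tcp_rot: [-0.581, 0.814, -0.0, 0.0]
contact_force: [0.5, -0.3, -1.7]
gripper_width: 0.153
```

>>> {"api": "carry_out", "payload": {"steps": [[0,0,0.1,0,0,0,1],[0,0,0.1,0,0,0,1],[0,0,0,0,0,0,1]]}}

```text
t: 13.65
position: [0.504, 0.205, 0.186]
tcp_rot: [-0.581, 0.814, 0.0, 0.0]
contact_force: [-2.7, -0.8, 6.6]
gripper_width: 0.151
```

Contact with the floor; now release gently and rise.

>>> {"api": "carry_out", "payload": {"steps": [[0,0,0,0,0,0,0.8],[0,0,0,0,0,0,0.7],[0,0,0,0,0,0,0.6],[0,0,0,0,0,0,0.5],[0,0,0,0,0,0,0.5],[0,0,-0.5,0,0,0,0.5],[0,0,-1.5,0,0,0,0.5],[0,0,-3,0,0,0,0.5],[0,0,-3,0,0,0,0.5],[0,0,-3,0,0,0,0.5]]}}

```text
t: 14.65
position: [0.5039, 0.2047, 0.2971]
tcp_rot: [-0.58, 0.814, -0.0, 0.001]
contact_force: [0.3, 0.8, -0.6]
gripper_width: 0.502
```

>>> {"api": "carry_out", "payload": {"steps": [[0,0,-3,0,0,0,0],[0,0,-3,0,0,0,0],[0,0,-3,0,0,0,0],[0,0,-2,0,0,0,0]]}}

```text
t: 15.05
position: [0.5041, 0.2042, 0.4084]
tcp_rot: [-0.58, 0.814, -0.0, 0.002]
contact_force: [-0.9, 0.4, -0.1]
gripper_width: 1.003
```

Run:
```python
from h import *
go([.646,0,.2],-109)
p,d=save("side","s5"); C=cloud("side",d); q=p.astype(int)
P=C[np.all((C>[.38,.05,.03])&(C<[.64,.36,.07]),-1)&(q[...,2]>q[...,0]+40)]
print(len(P),np.percentile(P[:,2],[50,99]),cv2.minAreaRect((P[:,:2]*1000).astype(np.float32)))
cv2.imwrite("pics/s5c.png",cv2.resize(cv2.imread("pics/s5.png")[100:330,240:440],None,fx=2.6,fy=2.6))
r.grab_frame("top")
for t in("jar_red","jar_place"):
  for n in ("top","side"):
    for k in r.landmark_of(n,t)[:2]: print(t,n,k["xy"],round(k["confidence"],2),onplane(n,k["xy"],0 if t=="jar_red" else .005))
```

```text
t 15.05 shift cm [ 14.69 -20.06   5.39] turn [-0.18  0.16 -0.06] pos [0.5041 0.2042 0.4084] F [-0.9  0.4 -0.1] w 1.003
633 [0.04237467 0.05206177] ((532.5718383789062, 195.36868286132812), (144.7465362548828, 157.13510131835938), 71.59934997558594)
jar_red top [293.3, 162.0] 0.85 [0.71130589 0.1255904  0.        ]
jar_red top [344.1, 187.5] 0.79 [0.64797805 0.00410809 0.        ]
jar_red side [415.8, 329.3] 0.98 [ 0.69217604 -0.14619943  0.        ]
jar_red side [393.3, 240.0] 0.91 [0.72001374 0.13002333 0.        ]
jar_place top [258.0, 212.8] 0.66 [0.5860014  0.20798026 0.005     ]
jar_place top [258.9, 251.3] 0.4 [0.49433505 0.20460928 0.005     ]
jar_place side [336.1, 218.4] 0.92 [0.60000053 0.22925354 0.005     ]
```

View pics/s5c.png

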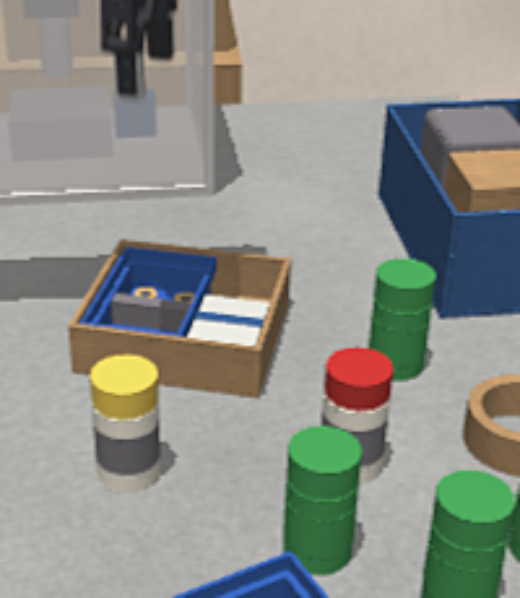

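>>> {"api": "carry_out", "payload": {"steps": [[2.1,-2.9,0,0,0,0,0],[2.1,-2.9,0,0,0,0,0],[2.1,-2.9,0,0,0,0,0],[2.1,-2.9,0,0,0,0,0],[2.1,-2.9,0,0,0,0,0],[2.1,-2.9,1,0,0,0,0],[2.1,-2.7,2,0,0,0,0],[0,0,2,0,0,0,0],[0,0,0,0,0,0,0],[0,0,0,0,0,0,0]]}}

```text
t: 16.35
position: [0.6458, 0.0016, 0.3536]
tcp_rot: [-0.581, 0.814, 0.001, -0.001]
contact_force: [0.2, 0.8, -0.2]
gripper_width: 0.999
```

Run:
```python
from h import *
go([.646,.0005,.08],-109)
p,d=save("top","t6"); C=cloud("top",d); q=p.astype(int)
B=np.all((C>[.38,.05,.0])&(C<[.64,.36,.07]),-1)&(q[...,2]>q[...,0]+60)
k,l,st,ce=cv2.connectedComponentsWithStats(B.astype(np.uint8)); i=1+np.argmax(st[1:,4]); P=C[l==i]; hi=P[P[:,2]>.035]
print(np.percentile(P[:,2],[2,10,90,98]),cv2.minAreaRect((hi[:,:2]*1000).astype(np.float32)))
A=np.c_[hi[:,:2],np.ones(len(hi))]; print(np.linalg.lstsq(A,hi[:,2],rcond=None)[0])
```

```text
t 16.35 shift cm [ 0.1  -0.09 11.89] turn [ 0.16 -0.    0.05] pos [0.6458 0.0016 0.3536] F [ 0.2  0.8 -0.2] w 0.999
[0.00204788 0.00482445 0.0448664  0.04977943] ((511.4658508300781, 234.15524291992188), (82.46580505371094, 89.9315414428711), 69.94245147705078)
[-0.01746269  0.00455233  0.05054455]
```

>>> {"api": "carry_out", "payload": {"steps": [[0.1,-0.1,2,0,0,0,0],[0,0,2,0,0,0,0],[0,0,2,0,0,0,0],[0,0,2,0,0,0,0],[0,0,2,0,0,0,0],[0,0,1.4,0,0,0,0],[0,0,0.5,0,0,0,0],[0,0,0,0,0,0,0],[0,0,0,0,0,0,0]]}}

```text
t: 17.3
position: [0.6471, -0.0006, 0.237]
tcp_rot: [-0.581, 0.814, -0.001, 0.001]
contact_force: [0.5, 0.1, 0.2]
gripper_width: 0.999
```

>>> {"api": "carry_out", "payload": {"steps": [[0,0,0,0,0,0,0.2],[0,0,0,0,0,0,0.3],[0,0,0,0,0,0,0.4],[0,0,0,0,0,0,0.5],[0,0,0,0,0,0,0.7],[0,0,0,0,0,0,1],[0,0,0,0,0,0,1],[0,0,0,0,0,0,1]], "grip_force": 40}}

```text
t: 18.1
position: [0.6469, -0.0006, 0.2364]
tcp_rot: [-0.581, 0.814, -0.0, 0.001]
contact_force: [0.8, 0.9, 5.3]
gripper_width: 0.578
```

>>> {"api": "carry_out", "payload": {"steps": [[0,0,-0.5,0,0,0,1],[0,0,-1.5,0,0,0,1],[0,0,-2,0,0,0,1],[0,0,-2,0,0,0,1],[0,0,-2,0,0,0,1],[0,0,-2,0,0,0,1],[0,0,-1.5,0,0,0,1],[0,0,-0.5,0,0,0,1],[0,0,0,0,0,0,1]]}}

```text
t: 19.0
position: [0.6466, -0.0008, 0.3563]
tcp_rot: [-0.581, 0.814, -0.0, 0.0]
contact_force: [0.4, 0.3, -1.3]
gripper_width: 0.576
```

```bash
python3 -c "
from h import *
go([.5884,.214,.2],-109)"
```

```text
t 19.0 shift cm [-18.42  12.5    0.16] turn [-0.05  0.02 -0.01] pos [ 0.6466 -0.0008  0.3563] F [ 0.4  0.3 -1.3] w 0.576
```

>>> {"api": "carry_out", "payload": {"steps": [[-1.4,1,-1,0,0,0,1],[-2.5,1.7,0,0,0,0,1],[-2.5,1.7,0,0,0,0,1],[-2.5,1.7,0,0,0,0,1],[-2.5,1.7,0,0,0,0,1],[-2.5,1.7,0,0,0,0,1],[-2.5,1.7,0,0,0,0,1],[-2,1.3,0,0,0,0,1],[0,0,0,0,0,0,1],[0,0,0,0,0,0,1]]}}

```text
t: 20.0
position: [0.5878, 0.2148, 0.3643]
tcp_rot: [-0.581, 0.814, 0.0, -0.001]
contact_force: [0.2, -0.8, -1.5]
gripper_width: 0.572
```

Run:
```python
from h import *
go([.5884,.214,.0867],-109)
for n in("side","top"):
    p,d=save(n,n+"7"); C=cloud(n,d); q=p.astype(int)
    m=np.all((C>[.5,.1,.1])&(C<[.7,.3,.28]),-1)&(q[...,0]>110)&(q[...,1]<60)&(q[...,2]<60)
    w=np.all((C>[.5,.1,.1])&(C<[.7,.3,.18]),-1)
    for t,k in(("cap",m),("jar",w)):
        P=C[k]; 
        if len(P)>10: print(n,t,len(P),np.percentile(P,[1,50,99],axis=0).round(3).tolist())
a=cv2.imread("pics/side7.png")[130:270,250:410];b=cv2.imread("pics/top7.png")[150:290,200:360]
cv2.imwrite("pics/7c.png",cv2.resize(np.hstack([a,b]),None,fx=2.5,fy=2.5,interpolation=cv2.INTER_CUBIC))
```

```text
t 20.0 shift cm [ 0.03 -0.11 12.29] turn [ 0.09 -0.12  0.1 ] pos [0.5878 0.2148 0.3643] F [ 0.2 -0.8 -1.5] w 0.572
side cap 106 [[0.562, 0.168, 0.201], [0.599, 0.199, 0.221], [0.609, 0.232, 0.241]]
side jar 467 [[0.563, 0.188, 0.129], [0.584, 0.194, 0.155], [0.612, 0.215, 0.179]]
top cap 65 [[0.563, 0.2, 0.217], [0.568, 0.213, 0.223], [0.574, 0.227, 0.228]]
top jar 106 [[0.561, 0.128, 0.102], [0.565, 0.205, 0.154], [0.693, 0.23, 0.179]]
```

View pics/7c.png

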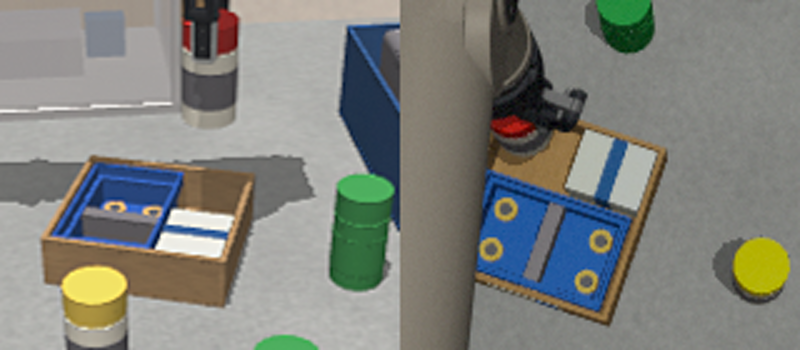

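>>> {"api": "carry_out", "payload": {"steps": [[0,-0.1,2,0,0,0,1],[0,0,2,0,0,0,1],[0,0,2,0,0,0,1],[0,0,1.5,0,0,0,1],[0,0,1,0,0,0,1],[0,0,1,0,0,0,1],[0,0,1,0,0,0,1],[0,0,1,0,0,0,1],[0,0,0,0,0,0,1],[0,0,0,0,0,0,1]]}}

```text
t: 21.1
position: [0.5893, 0.2138, 0.2507]
tcp_rot: [-0.581, 0.814, -0.0, 0.0]
contact_force: [-0.1, 0.6, -1.5]
gripper_width: 0.572
```

```bash
python3 -c "
from h import *
go([.5884,.214,.0867],-109)"
```

```text
t 21.1 shift cm [0.01 0.09 0.93] turn [-0.01 -0.    0.01] pos [0.5893 0.2138 0.2507] F [-0.1  0.6 -1.5] w 0.572
```

>>> {"api": "carry_out", "payload": {"steps": [[0,0,0.4,0,0,0,1],[0,0,0.3,0,0,0,1],[0,0,0.1,0,0,0,1],[0,0,0.1,0,0,0,1],[0,0,0,0,0,0,1]]}}

```text
t: 21.6
position: [0.5892, 0.2138, 0.2416]
tcp_rot: [-0.581, 0.814, 0.0, -0.0]
contact_force: [-0.2, 0.3, -1.7]
gripper_width: 0.576
```

>>> {"api": "carry_out", "payload": {"steps": [[0,0,0.1,0,0,0,1],[0,0,0.05,0,0,0,1],[0,0,0,0,0,0,1]]}}

```text
t: 21.9
position: [0.5894, 0.2136, 0.2414]
tcp_rot: [-0.581, 0.814, -0.0, 0.0]
contact_force: [-1.9, -0.5, 4.7]
gripper_width: 0.575
```

Contact with the floor; release slowly, then rise.

>>> {"api": "carry_out", "payload": {"steps": [[0,0,0,0,0,0,0.4],[0,0,0,0,0,0,0.3],[0,0,0,0,0,0,0.2],[0,0,0,0,0,0,0.1],[0,0,0,0,0,0,0],[0,0,0,0,0,0,0],[0,0,-1,0,0,0,0],[0,0,-2,0,0,0,0],[0,0,-3,0,0,0,0],[0,0,-3,0,0,0,0]]}}

```text
t: 22.9
position: [0.5891, 0.2136, 0.3316]
tcp_rot: [-0.581, 0.814, -0.0, -0.0]
contact_force: [1.1, -0.3, 0.7]
gripper_width: 0.998
```

>>> {"api": "carry_out", "payload": {"steps": [[0,0,-3,0,0,0,0],[0,0,-3,0,0,0,0],[2,-2,-2,0,0,0,0],[3,-3,0,0,0,0,0],[3,-3,0,0,0,0,0],[3,-3,0,0,0,0,0],[3,-3,0,0,0,0,0],[0,0,0,0,0,0,0],[0,0,0,0,0,0,0]]}}

```text
t: 23.8
position: [0.676, 0.0334, 0.4109]
tcp_rot: [-0.579, 0.815, -0.0, 0.0]
contact_force: [-0.3, 0.9, -0.1]
gripper_width: 1.003
```

Run:
```python
from h import *
go([.5884,.214,.0867],-109)
for n in("side","top"):
    p,d=save(n,n+"8"); C=cloud(n,d); q=p.astype(int)
    m=np.all((C>[.5,.1,.06])&(C<[.68,.3,.12]),-1)&(q[...,0]>110)&(q[...,1]<60)&(q[...,2]<60)
    P=C[m]; print(n,len(P),np.percentile(P,[2,50,98],axis=0).round(3).tolist() if len(P) else 0)
    for t in("tray_middle","tray_bottom","packed_box"):
        for k in r.landmark_of(n,t)[:1]: print(t,np.round(k["xy"]))
a=cv2.imread("pics/side8.png")[130:430,230:480];b=cv2.imread("pics/top8.png")[100:400,190:500]
cv2.imwrite("pics/8c.png",cv2.resize(np.hstack([a,b]),None,fx=1.4,fy=1.4,interpolation=cv2.INTER_CUBIC))
```

```text
t 23.8 shift cm [-14.17  14.24  16.93] turn [-0.04 -0.02 -0.24] pos [0.676  0.0334 0.4109] F [-0.3  0.9 -0.1] w 1.003
side 253 [[0.571, 0.188, 0.079], [0.589, 0.196, 0.099], [0.611, 0.232, 0.102]]
tray_middle [350. 371.]
packed_box [327. 238.]
top 360 [[0.568, 0.196, 0.093], [0.589, 0.216, 0.099], [0.611, 0.237, 0.105]]
tray_middle [452. 223.]
```

View pics/8c.png

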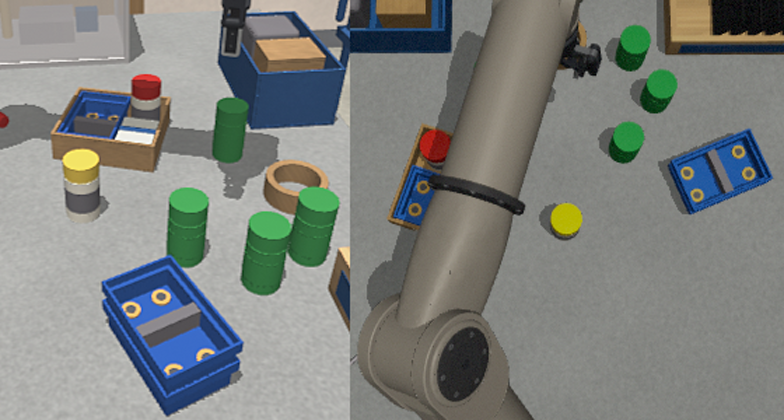

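```bash
python3 -c "
from plant import r
print(r.close_job())"
```

```text
the job is handed in; nothing more can be done
None
```

I packed both items and handed the job in at about 24 s of the 64 s allowed; the system gives no verdict.

- **Tray:** I lifted only the top blue tray by its rib, carried it level and lowered it onto the carton floor until it touched, then let go. At release it was within about 2 mm of the place I worked out from the carton's rim. The network's estimate of that place was about 7–8 mm away in y, still inside the 16 mm limit. The last images show it lying flat; a rough depth fit gave a tilt of about 0.02 rad.
- **Red-capped jar:** I gripped it near the cap and set it down until it touched in the free corner. The last check put it at (0.589, 0.215), within 2 mm of my target, upright, with its top at about 0.10 m as expected. The network's estimates of the corner scattered by up to about 20 mm, so I relied on the rim fit.
- **Everything else:** The two lower trays, the packed box, the yellow-capped jar and the tape looked unmoved in the last images. The screwdriver was hardly in view in the last crops, but the arm made no contact near it. The gripper was clear of everything at hand-in.

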